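Open the flush hatch of the bench plinth

TASK

I need to get at the pliers in the little well under the flush hatch of the low wooden plinth. First push the aluminium tube by its side so that it rolls off the hatch along the plinth and stops on the dark line inlaid across its end, without lifting it or letting it run past the line; then flip up the recessed ring pull while the hatch is still shut, and lift the hatch by it, swinging it all the way back to its stop. Let go of everything, leave the tube lying along the line and do not disturb the mug and the paint jar that stand beside the plinth.

Things in the scene. Friction and masses are not known exactly. Their poses are not given: they have to be found in the camera images.
- deck: Low fixed wooden plinth, 330 mm along its own x, 170 mm along its own y, 66 mm high. Origin: centre of its underside, on the desk. Its z is up; its x runs lengthwise (crosswise to the robot, roughly to the robot's left) from the end with the inlaid line to the end with the hatch hinge. A well lies under the hatch; a pair of pliers is fixed in it.
- mark (a point): Middle of the dark line, 5 mm wide and 160 mm long, inlaid flush in the plinth's top along the plinth's y, at plinth x = -105 mm, z = 66 mm. The line is 55 mm from the free edge of the hatch and 60 mm from the end of the plinth.
- tube_center (a point): Centre of the loose aluminium tube (closed, dark end caps, thin dark bands near its ends), 40 mm in diameter, 140 mm long, 0.2 kg, lying across the hatch. The point's y is its axis, roughly along the plinth's y; its z is up at the start and turns as it rolls. It rolls when pushed by its side at mid-height; let go at 0.1 m/s it coasts about 15 mm.
- hatch (a joint): Angle of the hatch in rad: 0 shut, 1.9 at its stop (a little past upright). A stiff hinge (0.4 N m friction) lets it stay at any angle. Varnished, rather slippery plywood, 185 mm (plinth x) by 130 mm (plinth y), 30 mm thick, 0.3 kg; shut, its top is level with the plinth's, with 1.5 mm gaps. It covers plinth x -50 to +135 mm.
- hatch_hinge (a point): Middle of the hatch's hinge line, on the top face at plinth x = +135 mm, z = 66 mm; the line runs along the plinth's y.
- hatch_edge (a point): Middle of the hatch's free edge, on its top face, 185 mm from the hinge line; at plinth x = -50 mm when shut. It moves with the hatch: it rises and goes over towards plinth +x as the hatch opens.
- ring_pull (a joint): Angle of the steel ring pull relative to the hatch in rad: 0 lying in its recess, 1.57 square to the hatch, 1.75 its stop. It stays where it is left (0.03 N m friction). The recess in the hatch is 76 mm wide (plinth y), 24 mm deep, from plinth x -40 to +52 mm: beyond the bar, towards the line, 35 mm of it are open, and below the bar 14 mm.
- ring_bar (a point): Middle of the ring pull's free bar: round, 8 mm in diameter, straight for 48 mm, along the plinth's y. Flat, it is at plinth x = -1 mm, y = 0, its centre 6 mm below the hatch's top face. The ring is D-shaped; its opening is 54 mm wide (plinth y) and 38 mm from bar to pivot rod.
- ring_hinge (a point): Middle of the ring pull's pivot rod (8 mm diameter), 46 mm from the bar, at plinth x = +45 mm and 6 mm below the hatch's top face when the hatch is shut; it moves with the hatch. The bar swings up from the line side.
- orange_mug_center (a point): Bystander: orange mug, 68 mm high; point on its axis half-way up.
- primer_jar_center (a point): Bystander: paint jar with black cap, 66 mm across, 70 mm high; centre.
Mind the look-alikes: they are no part of the job. What is shaped like the part that bears tube_center but yellow is not meant.

How it is judged:
By the outcome, as a careful person would: the job done as asked, in the order asked, and still so for the second after the job is handed in, with the robot touching nothing.
It also fails if it takes over 67 s, if anything falls off the work surface, if the arm or the gripper's body presses on something with over 40 N, if the wrist force passes 120 N, or if a joint passes its speed limit or range.

ROBOT

A 7-joint arm with a two-finger parallel gripper is mounted at the origin on a cart in front of the work surface, level with it; the furniture and walls round the work are solid. World frame = base frame: x ahead of the robot, y to its left, z up, the work surface at z = 0. Lengths are in m, angles in rad, forces in N, time in s.
With the tool pointing down it reaches from about 0.35 to 0.775 m from the base axis. Payload 3.1 kg.
Tool frame: the origin (TCP) lies midway between the tips of the shut fingers; the grasp point (between the pads) lies manip.pinch_z behind it (manip.pinch_z is the distance from the TCP to the grasp point, in m); z points along the fingers, y is the direction in which the jaws open and shut (so a half turn about z gives the same grasp; the last joint's range is limited). The gripper opens to 85 mm and grips with 20 to 120 N. Pads are 22 mm wide; open, the fingers measure 114 mm over their backs; the gripper's body (76 mm by 85 mm) begins 54 mm behind the grasp point. The pads swing forward as they close: fully open they stand 13 mm farther back than shut.
Start: joints at [-1.389, 0.311, 0.014, 1.512, -0.004, 1.319, -0.027], TCP at [0.122, 0.536, 0.231] pointing down, gripper open.
Joint ranges: [-2.7, 2.7], [-0.3, 1.91], [-1.27, 1.3], [0.12, 2.57], [-1.44, 4.58], [0.2, 2.03], [-3.05, 3.05]. Speed limits (rad/s): [2.79, 2.79, 3.14, 3.14, 3.14, 3.14, 3.14].

INTERFACE

Orientations are given as a rotation vector (axis times angle).
In Python, from cell import manip, telemetry, viewer, job gives the robot as it stands. Calls block until the motion is done:
- manip.move_to(position, orientation): joint-space move of the TCP to a pose.
- manip.line_to(position, max_speed=0.15, orientation=None, guard=None): straight line of the TCP; orientation=None keeps the orientation; max_speed is the mean speed in m/s. With guard (N) it stops when the force on the tool has changed by that much, and returns True; else False.
- manip.set_joints(angles): joint-space move.
- manip.gripper_to(opening, strength=None): finger opening in m; strength is the grip in N (None keeps the last); returns when the fingers have stopped.
- manip.wait(seconds).
- manip.ik(position, orientation): joint angles nearest the present ones, or None.
- telemetry.sense(): the state.
- viewer.capture(name): name is "side" or "top" or "wrist"; returns (picture, depth): 420x560x3 uint8, red, green, blue; 420x560 float32, m along the optical axis (not along the pixel's ray), 0 where there is no reading.
- viewer.camera_model(name): a dict with "fov_y" (degrees; the focal length in pixels is half the picture's height over the tangent of half this angle, whatever the lens; pixels are square), "cx", "cy" (the principal point, pixels), "distortion" ([k1, k2, p1, p2, k3] as OpenCV has them; the pictures are not rectified), "world_to_cam" (4x4, takes a point from world to camera coordinates). Camera axes: x right, y down, z forward; pixel columns grow to the right and rows downward; lengths in m; the calibration is good to about 2 mm. A picture is of the moment at which its call begins: read the wrist's pose just before it. camera_model takes no time and is no camera call; for the wrist camera it gives the pose at the moment of the call.
A pose or a line that the arm cannot do raises manip.MotionError and nothing moves.
- job.finish_job(): hands the job in, once; it reports no verdict.
The state is a dict: "time": time; "q": joint angles; "dq": joint speeds; "joint_torque": joint torques, N m; "eef_pos": TCP position; "eef_rot": TCP orientation; "contact_force": force on the tool from outside, world axes, zero at the start; "ft_torque": the same for the moment, N m; "width": finger opening in m.
Only numpy, scipy, OpenCV 4.12 (cv2) and the standard library are available. Lean on these libraries where they do the work, as an engineer would, in place of code of your own. Each camera call takes 0.05 s, during which the arm holds its last target.

## Working session

There is one attempt and no reset: what is moved stays moved. The work goes in short steps, each a Python script; the robot and the scene stay as the last script left them, time stands still between calls to the robot, and variables do not carry over. Pictures are saved under pics/ and viewed, and the job is handed in when it is done.

```bash
mkdir -p pics; ls; cat > h.py <<'E'
import numpy as np, cv2
from cell import manip, telemetry, viewer, job
def K(m,h=420):
    f=h/2/np.tan(np.radians(m["fov_y"])/2)
    return np.array([[f,0,m["cx"]],[0,f,m["cy"]],[0,0,1]])
def cap(name,fn=None):
    m=viewer.camera_model(name); p,d=viewer.capture(name)
    if fn: cv2.imwrite("pics/"+fn,cv2.cvtColor(p,cv2.COLOR_RGB2BGR))
    return p,d,m
def ray(m,uv):
    uv=np.array(uv,float).reshape(-1,1,2)
    n=cv2.undistortPoints(uv,K(m),np.array(m["distortion"],float))[:,0]
    T=np.linalg.inv(np.array(m["world_to_cam"]))
    d=np.c_[n,np.ones(len(n))]@T[:3,:3].T
    return T[:3,3],d
def onplane(m,uv,z):
    o,d=ray(m,uv); return o+d*((z-o[2])/d[:,2])[:,None]
def proj(m,P):
    T=np.array(m["world_to_cam"]);P=np.array(P,float).reshape(-1,3)
    r,_=cv2.Rodrigues(T[:3,:3]); return cv2.projectPoints(P,r,T[:3,3],K(m),np.array(m["distortion"],float))[0][:,0]
def withdepth(m,d,uv):
    o,r=ray(m,uv); z=np.array([d[int(round(v)),int(round(u))] for u,v in np.reshape(uv,(-1,2))]); return o+r*z[:,None]
E
python3 - <<'E'
from h import *
for n in ("side","top","wrist"):
    p,d,m=cap(n,n+"0.png"); print(n,{k:np.round(v,3).tolist() for k,v in m.items()})
s=telemetry.sense(); print(s["time"],s["eef_pos"],s["eef_rot"],s["width"],manip.pinch_z)
E
```

```text
pics
side {'fov_y': 53.83, 'cx': 281.59, 'cy': 206.112, 'distortion': [-0.058, 0.0, 0.0, 0.0, 0.0], 'world_to_cam': [[0.984, -0.177, -0.015, -0.537], [-0.103, -0.499, -0.861, 0.134], [0.145, 0.849, -0.509, 1.016], [0.0, 0.0, 0.0, 1.0]]}
top {'fov_y': 52.918, 'cx': 280.408, 'cy': 209.802, 'distortion': [-0.121, 0.0, 0.0, 0.0, 0.0], 'world_to_cam': [[0.005, -1.0, -0.005, 0.046], [-0.988, -0.005, -0.153, 0.566], [0.153, 0.006, -0.988, 0.981], [0.0, 0.0, 0.0, 1.0]]}
wrist {'fov_y': 61.354, 'cx': 281.82, 'cy': 211.668, 'distortion': [-0.015, 0.0, 0.0, 0.0, 0.0], 'world_to_cam': [[0.222, 0.975, -0.002, -0.549], [0.941, -0.214, 0.262, -0.034], [0.255, -0.06, -0.965, 0.379], [0.0, 0.0, 0.0, 1.0]]}
0.15 [0.12192735 0.53574158 0.23044852] [-3.50681997e-01 -3.12184214e+00  2.91145326e-03] 0.08536219004607452 0.0187
```

View pics/top0.png

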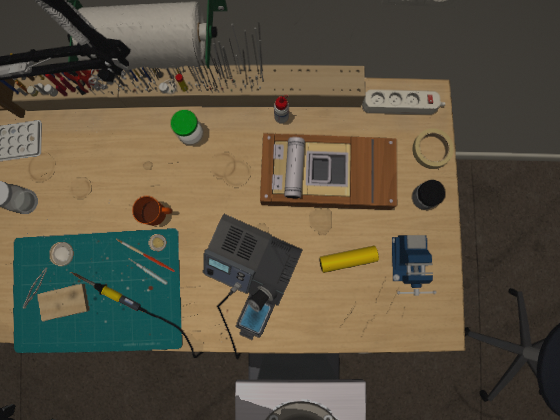

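View pics/side0.png

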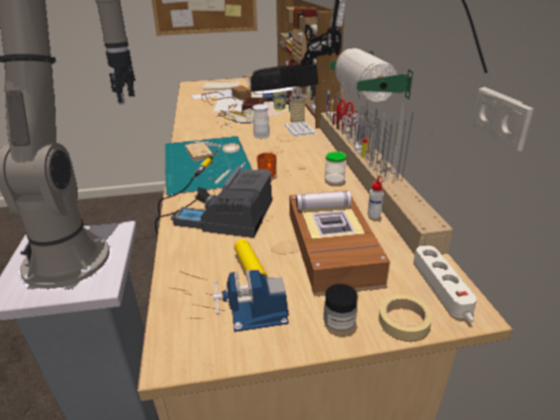

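View pics/wrist0.png

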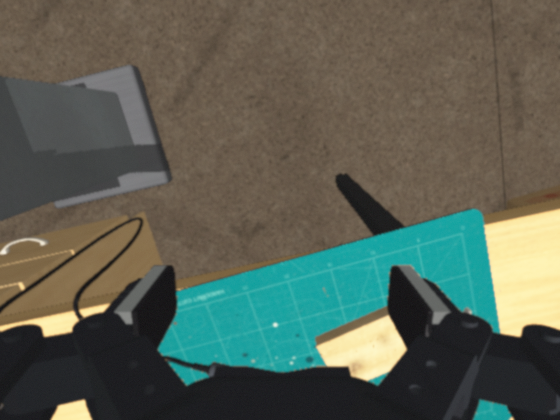

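The top view shows the plinth at (262–397, 134–208), the tube at (295,167), the ring at (327,170) and the line at (373,170). The yellow roll at (349,259) is the tube look-alike. The black-capped jar is at (429,193), with a green-capped jar at (185,125) as its look-alike, and the orange mug is at (151,210). Next I'll enlarge and measure.

```bash
python3 - <<'E'
from h import *
p=cv2.imread("pics/top0.png")
c=cv2.resize(p[122:222,250:450],None,fx=4,fy=4,interpolation=cv2.INTER_CUBIC); cv2.imwrite("pics/crop1.png",c)
E
```

```text
(no output)
```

View pics/crop1.png

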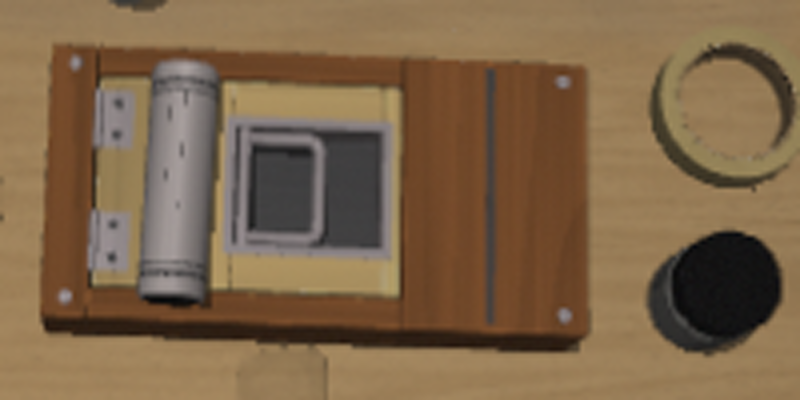

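```bash
python3 - <<'E'
from h import *
from scipy.optimize import least_squares
m=viewer.camera_model("top")
f=lambda L:(np.array(L,float)+.5)/4-.5+[250,122]
c=f([(54,46),(587,67),(587,335),(42,318),(491,70),(490,323),(402,88),(402,298)])
loc=np.array([(165,-85),(-165,-85),(-165,85),(165,85),(-105,-80),(-105,80),(-50,-65),(-50,65)])/1000.
# plinth x -> world +y ; z up => plinth y -> world -x
P=onplane(m,c,.066)[:,:2]
def pr(x,l): cs,s=np.cos(x[2]),np.sin(x[2]); return x[:2]+l@np.array([[cs,s],[-s,cs]])
r=least_squares(lambda x:(pr(x,loc)-P).ravel(),[.5,0,1.57],loss='soft_l1',f_scale=.003)
print(r.x,np.round((pr(r.x,loc)-P)*1000,1).tolist())
t=f([(187,62),(174,302),(148,180),(213,180)])
print(onplane(m,t,.086))
p=onplane(m,t,.086)[:,:2]
th=r.x[2];R=np.array([[np.cos(th),-np.sin(th)],[np.sin(th),np.cos(th)]])
print("tube local",(p-r.x[:2])@R)
# jar,mug,others
for u,z in (((429,193),.07),((151,210),.068),((185,123),.09),((281,102),.08)): print(u,onplane(m,[u],z))
np.save("deck.npy",r.x)
p,d,m2=cap("side","s.png")
top,dd,m=cap("top")
for u in ((330,150),(380,150),(325,180),(295,167),(250,240),(185,122),(281,102)): print(u,withdepth(m,dd,[u])[0].round(3))
# project deck into side for check
L=np.array([(165,-85),(-165,-85),(-165,85),(165,85),(-105,-80),(-105,80)])/1000.
W=np.c_[pr(r.x,L),np.full(6,.066)]
q=proj(m2,W)
im=cv2.cvtColor(p,cv2.COLOR_RGB2BGR)
im=cv2.resize(im[170:310,240:440],None,fx=4,fy=4,interpolation=cv2.INTER_CUBIC)
for a in q: cv2.circle(im,tuple(int(v) for v in (a-[240,170])*4+2),4,(0,255,0),1)
cv2.imwrite("pics/s_chk.png",im)
E
```

```text
[ 0.66308122 -0.06928232  1.54040183] [[0.5, 1.0], [1.0, -0.1], [-1.2, -2.1], [0.2, 1.1], [0.7, -0.0], [-1.3, -1.0], [-0.5, -0.0], [0.5, 0.8]]
[[ 0.73584273  0.01112329  0.086     ]
 [ 0.58926637  0.01892091  0.086     ]
 [ 0.66266534  0.034335    0.086     ]
 [ 0.66285589 -0.00415401  0.086     ]]
tube local [[ 0.08257968 -0.07028439]
 [ 0.08591927  0.07646124]
 [ 0.10355683  0.00356459]
 [ 0.06509138  0.00220446]]
(429, 193) [[ 0.60431507 -0.30995931  0.07      ]]
(151, 210) [[0.56000411 0.359481   0.068     ]]
(185, 123) [[0.77056062 0.28111124 0.09      ]]
(281, 102) [[0.82833614 0.04852341 0.08      ]]
(330, 150) [ 0.71  -0.071  0.066]
(380, 150) [ 0.711 -0.194  0.067]
(325, 180) [ 0.637 -0.059  0.061]
(295, 167) [0.656 0.015 0.109]
(250, 240) [0.487 0.117 0.107]
(185, 122) [0.774 0.282 0.087]
(281, 102) [0.818 0.048 0.104]
```

View pics/s_chk.png

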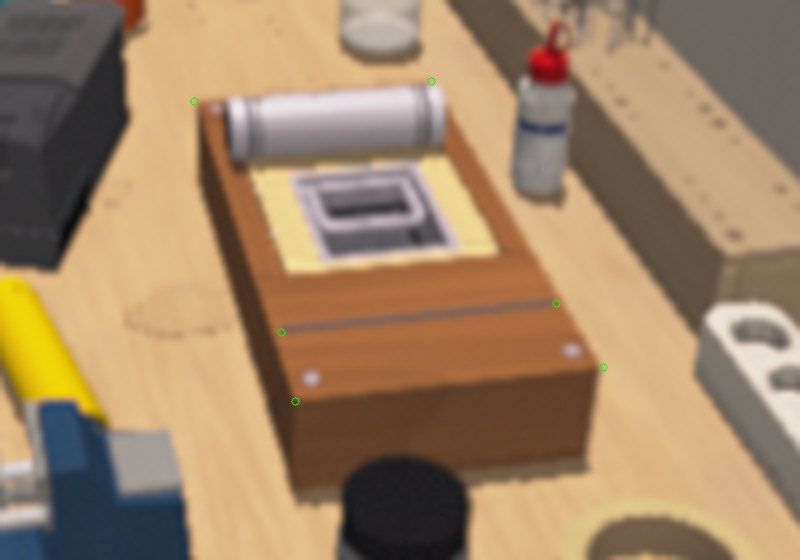

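Overlaying the fitted plinth on the side view shows agreement to about 2 mm. Next I check reachability of the push, flip and swing poses.

```bash
cat >> h.py <<'E'
from scipy.spatial.transform import Rotation as Rn
D=np.load("deck.npy")
px=np.array([np.cos(D[2]),np.sin(D[2]),0]);py=np.array([-px[1],px[0],0]);Z=np.array([0,0,1.])
def W(x,y,z): return np.array([D[0],D[1],0])+x*px+y*py+z*Z
def L(p): 
    v=np.array(p)-[D[0],D[1],0]; return np.array([v@px,v@py,v[2]])
def ori_push(s): # jaw along plinth y
    z=-Z;y=s*py;return Rn.from_matrix(np.c_[np.cross(y,z),y,z]).as_rotvec()
def ori_tilt(phi,s): # jaw along plinth x
    z=-np.sin(phi)*px-np.cos(phi)*Z; y=s*(np.cos(phi)*px-np.sin(phi)*Z)
    return Rn.from_matrix(np.c_[np.cross(y,z),y,z]).as_rotvec()
def tooldir(phi): return -np.sin(phi)*px-np.cos(phi)*Z
def bar(th,r): # plinth-frame bar (x,z), hatch angle th, ring angle r
    # hatch frame origin hinge, u toward free edge, n up
    u=.090+.046*np.cos(r); n=-.006+.046*np.sin(r)
    return .135-u*np.cos(th)+n*np.sin(th), .066+u*np.sin(th)+n*np.cos(th)
E
python3 - <<'E'
from h import *
f=lambda q:None if q is None else np.round(q,2).tolist()
for s in (1,-1):
    print("push",s,[f(manip.ik(W(x,0,z),ori_push(s))) for x,z in((.12,.15),(.12,.06),(-.07,.06))])
off=.014
for s in (1,-1):
  for r in (0,.8,1.57):
    x,z=bar(0,r); print("flip",s,r,f(manip.ik(W(x,0,z)+off*tooldir(0),ori_tilt(0,s))))
  for th in (.5,1,1.5,1.9):
    x,z=bar(th,1.57)
    for phi in (0,.4,.6,.8,1.0,1.2): 
        q=manip.ik(W(x,0,z)+off*tooldir(phi),ori_tilt(phi,s)); print("swing",s,th,phi,f(q))
E
```

```text
push 1 [[0.44, 0.84, -1.08, 1.24, 0.72, 1.45, 2.56], [0.46, 0.95, -1.08, 1.34, 0.83, 1.33, 2.49], [-0.4, 0.96, 1.12, 1.37, -0.86, 1.33, -2.43]]
push -1 [[-0.58, 0.73, 0.86, 1.29, -0.54, 1.36, 0.23], [-0.58, 0.82, 0.84, 1.39, -0.62, 1.2, 0.29], [-0.34, 0.88, 0.95, 1.37, -0.72, 1.26, 0.63]]
flip 1 0 [-0.35, 0.8, 0.75, 1.41, -0.56, 1.15, 2.01]
flip 1 0.8 [-0.4, 0.78, 0.8, 1.38, -0.57, 1.22, 1.99]
flip 1 1.57 [-0.4, 0.73, 0.7, 1.37, -0.47, 1.21, 1.88]
swing 1 0.5 0 [-0.41, 0.68, 0.64, 1.32, -0.4, 1.27, 1.78]
swing 1 0.5 0.4 [-0.5, 0.71, 0.47, 1.29, 0.1, 1.27, 1.38]
swing 1 0.5 0.6 [-0.54, 0.76, 0.4, 1.26, 0.31, 1.34, 1.22]
swing 1 0.5 0.8 [-0.58, 0.84, 0.36, 1.22, 0.49, 1.43, 1.09]
swing 1 0.5 1.0 [-0.61, 0.93, 0.33, 1.18, 0.64, 1.53, 1.0]
swing 1 0.5 1.2 [-0.64, 1.03, 0.32, 1.14, 0.76, 1.63, 0.94]
swing 1 1 0 [-0.42, 0.65, 0.56, 1.28, -0.34, 1.3, 1.67]
swing 1 1 0.4 [-0.53, 0.71, 0.43, 1.22, 0.12, 1.35, 1.32]
swing 1 1 0.6 [-0.57, 0.77, 0.37, 1.18, 0.32, 1.43, 1.19]
swing 1 1 0.8 [-0.61, 0.86, 0.34, 1.13, 0.48, 1.52, 1.09]
swing 1 1 1.0 [-0.64, 0.95, 0.31, 1.09, 0.63, 1.63, 1.01]
swing 
[... 1686 characters left out ...]
 -0.49, 1.34, -1.45]
swing -1 1.5 0.4 [-0.74, 0.82, 0.76, 1.17, -0.14, 1.39, -1.72]
swing -1 1.5 0.6 [-0.78, 0.89, 0.73, 1.11, 0.03, 1.46, -1.83]
swing -1 1.5 0.8 [-0.8, 0.97, 0.68, 1.05, 0.21, 1.54, -1.93]
swing -1 1.5 1.0 [-0.82, 1.06, 0.64, 0.99, 0.35, 1.63, -2.0]
swing -1 1.5 1.2 [-0.83, 1.17, 0.64, 0.93, 0.48, 1.72, -2.04]
swing -1 1.9 0 [-0.63, 0.75, 0.75, 1.27, -0.5, 1.31, -1.49]
swing -1 1.9 0.4 [-0.77, 0.86, 0.74, 1.14, -0.15, 1.39, -1.77]
swing -1 1.9 0.6 [-0.81, 0.94, 0.72, 1.07, 0.01, 1.47, -1.87]
swing -1 1.9 0.8 [-0.82, 1.03, 0.68, 0.99, 0.17, 1.57, -1.96]
swing -1 1.9 1.0 [-0.84, 1.13, 0.65, 0.91, 0.31, 1.68, -2.01]
swing -1 1.9 1.2 [-0.84, 1.24, 0.64, 0.83, 0.44, 1.78, -2.04]
```

```bash
python3 - <<'E'
from h import *
manip.move_to(W(.128,.003,.20),ori_push(-1))
p,d,m=cap("wrist","w1.png")
s=telemetry.sense(); print(s["time"],L(s["eef_pos"]),s["contact_force"])
T=np.linalg.inv(np.array(m["world_to_cam"])); print("cam local",L(T[:3,3]))
E
```

```text
2.8583 [0.12986098 0.00320871 0.19991918] [-0.12210691  0.60848128 -0.2384587 ]
cam local [0.19613349 0.00347835 0.34303946]
```

View pics/w1.png

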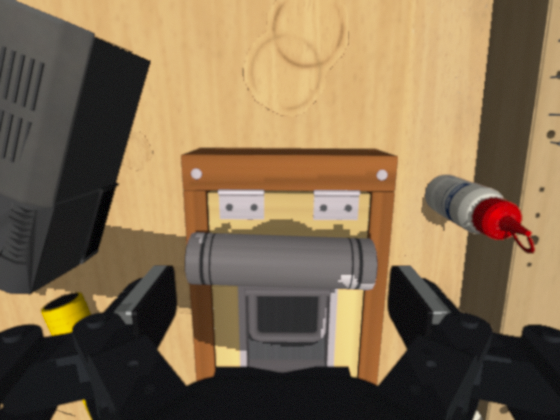

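```bash
python3 - <<'E'
from h import *
m=viewer.camera_model("wrist"); im=cv2.imread("pics/w1.png")
pts=[W(x,y,.066) for x,y in((.165,-.085),(.165,.085),(.135,-.065),(.135,.065))]+[W(-.001,-.024,.06),W(-.001,.024,.06),W(.045,0,.06),W(.052,-.038,.066),W(.052,.038,.066)]
im=cv2.resize(im[130:370,150:420],None,fx=2.4,fy=2.4)
for a in proj(m,pts): cv2.circle(im,tuple(int(v) for v in (a-[150,130])*2.4),4,(0,255,0),1)
cv2.imwrite("pics/w1c.png",im)
o=onplane(m,[(280,233),(280,290),(188,262),(376,262)],.086); print([L(a).round(4).tolist() for a in o])
for v in ((210,233),(210,287),(350,236),(350,291)): print(v,L(onplane(m,[v],.086)[0]).round(4))
E
```

```text
[[0.1096, 0.0046, 0.086], [0.0616, 0.0045, 0.086], [0.0855, 0.0766, 0.086], [0.0859, -0.0707, 0.086]]
(210, 233) [0.1095 0.0581 0.086 ]
(210, 287) [0.064  0.0604 0.086 ]
(350, 236) [ 0.1073 -0.0491  0.086 ]
(350, 291) [ 0.0608 -0.0516  0.086 ]
```

View pics/w1c.png

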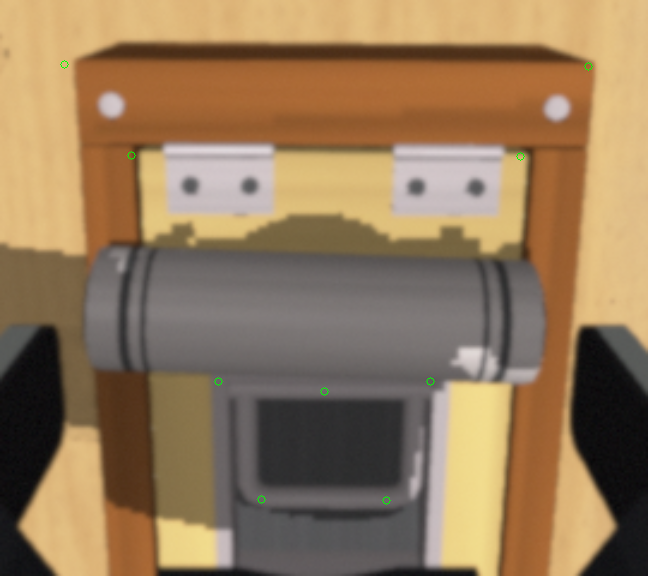

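```bash
python3 - <<'E'
from h import *
g=manip.line_to(W(.131,.002,.062),max_speed=.12,guard=8)
s=telemetry.sense(); print(g,s["time"],L(s["eef_pos"]),s["contact_force"])
p,d,m=cap("side","s2.png");cap("wrist","w2.png")
im=cv2.imread("pics/s2.png");cv2.imwrite("pics/s2c.png",cv2.resize(im[130:310,240:440],None,fx=3.3,fy=3.3,interpolation=cv2.INTER_CUBIC))
E
```

```text
False 4.1583 [0.13083372 0.00116707 0.06312168] [1.09004601 0.51569269 0.2335557 ]
```

View pics/s2c.png

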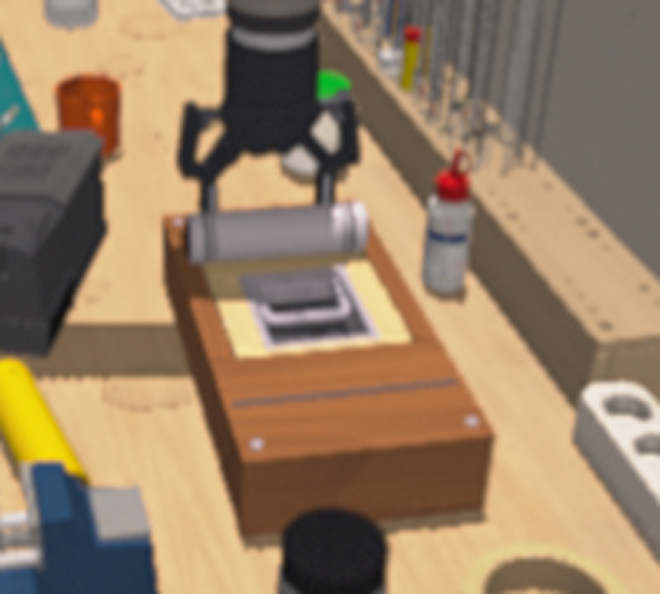

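View pics/w2.png

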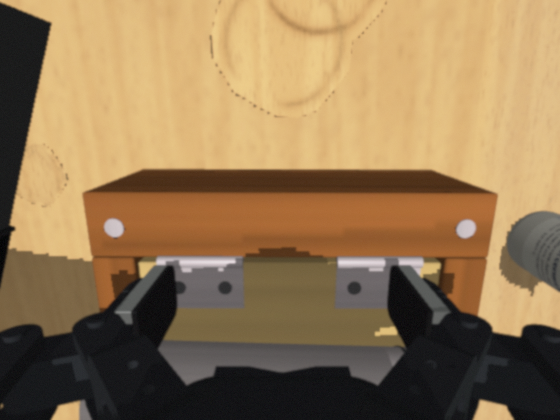

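```bash
python3 - <<'E'
from h import *
g=manip.line_to(W(-.025,.002,.062),max_speed=.06,guard=15)
s=telemetry.sense(); print(g,s["time"],L(s["eef_pos"]),s["contact_force"])
p,d,m=cap("side","s3.png");cap("top","t3.png")
im=cv2.imread("pics/s3.png");cv2.imwrite("pics/s3c.png",cv2.resize(im[150:310,260:420],None,fx=3.7,fy=3.7,interpolation=cv2.INTER_CUBIC))
im=cv2.imread("pics/t3.png");cv2.imwrite("pics/t3c.png",cv2.resize(im[122:222,250:450],None,fx=4,fy=4,interpolation=cv2.INTER_CUBIC))
E
```

```text
False 7.0083 [-0.0246614   0.00196447  0.06197554] [-0.06922318 -0.74720801 -0.84151338]
```

View pics/s3c.png

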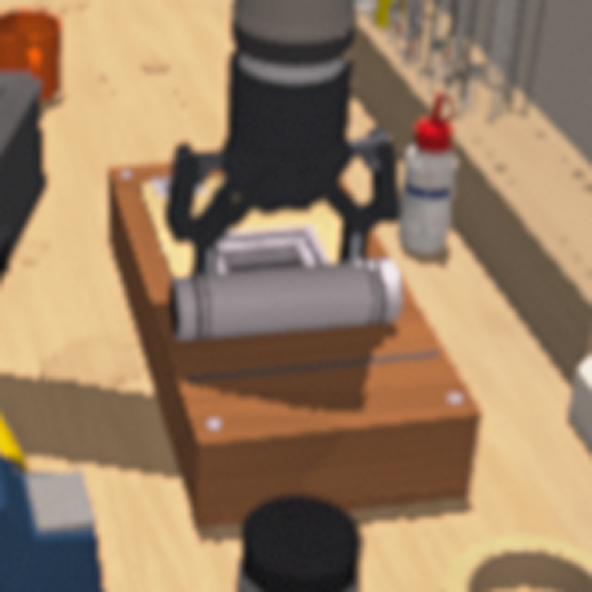

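View pics/t3c.png

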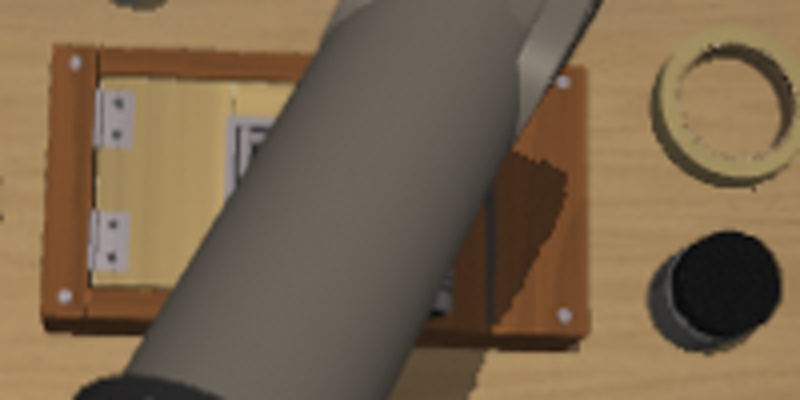

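```bash
cat >> h.py <<'E'
def sidepts(L_,z,org=(260,150),f=3.7):
    m=viewer.camera_model("side")
    return [L(a).round(4).tolist() for a in onplane(m,(np.array(L_,float)+.5)/f-.5+np.array(org),z)]
E
python3 - <<'E'
from h import *
print("line",sidepts([(190,376),(437,354)],.066)); print("tube",sidepts([(205,310),(365,295)],.086))
E
```

```text
line [[-0.1007, 0.0764, 0.066], [-0.1045, -0.0783, 0.066]]
tube [[-0.0617, 0.0591, 0.086], [-0.0625, -0.0437, 0.086]]
```

```bash
python3 - <<'E'
from h import *
g=manip.line_to(W(-.060,.002,.062),max_speed=.025,guard=15)
s=telemetry.sense(); print(g,s["time"],L(s["eef_pos"]),s["contact_force"])
p,d,m=cap("side","s4.png")
im=cv2.imread("pics/s4.png");cv2.imwrite("pics/s4c.png",cv2.resize(im[190:290,280:400],None,fx=6,fy=6,interpolation=cv2.INTER_CUBIC))
E
```

```text
False 8.6583 [-0.059692    0.00194169  0.0619792 ] [ 0.183294    0.40087587 -0.62335258]
```

View pics/s4c.png

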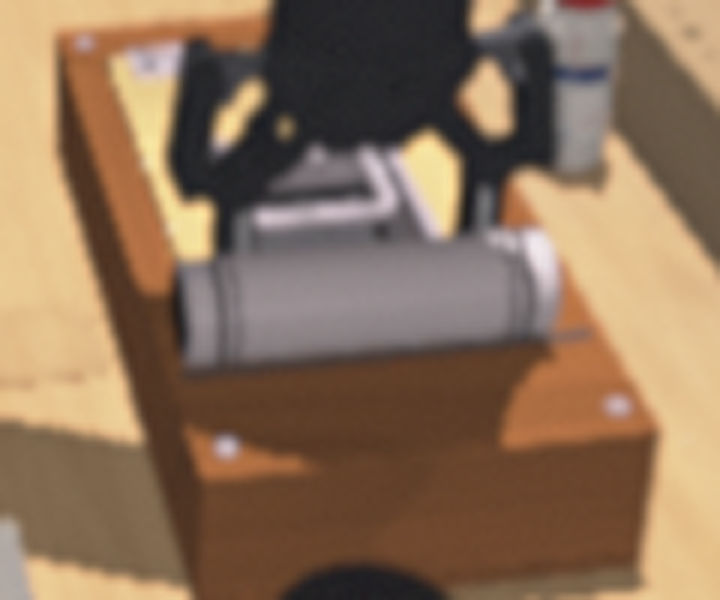

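```bash
python3 - <<'E'
from h import *
print("tube",sidepts([(230,315),(515,295)],.086,(280,190),6)); print("line",sidepts([(586,334)],.066,(280,190),6))
E
```

```text
tube [[-0.0962, 0.0601, 0.086], [-0.1018, -0.048, 0.086]]
line [[-0.1041, -0.0773, 0.066]]
```

```bash
cat >> h.py <<'E'
def tubefit(name="side",zmin=.074,show=True,box=(-.15,-.03)):
    from scipy.optimize import least_squares
    p,d,m=cap(name)
    v,u=np.nonzero((d>.2)&(d<2))
    o,r=ray(m,np.c_[u,v]); P=o+r*d[v,u][:,None]
    l=(P-[D[0],D[1],0])@np.c_[px,py,Z]
    k=(l[:,0]>box[0])&(l[:,0]<box[1])&(abs(l[:,1])<.06)&(l[:,2]>zmin)&(l[:,2]<.115)
    l=l[k]
    # gray only
    rgb=p[v[k],u[k]].astype(int)
    def res(x): return np.hypot(l[:,0]-x[0]-x[1]*l[:,1],l[:,2]-x[2])-.02
    s=least_squares(res,[np.median(l[:,0]),0,.086],loss='soft_l1',f_scale=.002)
    dk=((P-[D[0],D[1],0])@np.c_[px,py,Z]); e=(dk[:,0]<-.12)&(dk[:,0]>-.155)&(abs(dk[:,1])<.07)&(abs(dk[:,2]-.066)<.01)
    print(name,"n",len(l),"x0,slope,z",s.x.round(4),"rms",np.sqrt(np.mean(res(s.x)**2)).round(4),"deck z",np.median(dk[e,2]).round(4))
E
python3 - <<'E'
from h import *
tubefit()
E
```

```text
side n 1028 x0,slope,z [-0.0924  0.0141  0.0859] rms 0.0049 deck z 0.0662
```

```bash
python3 - <<'E'
from h import *
p,d,m=cap("side"); 
for u0 in (325,340,355):
    r=range(228,256); uv=[(u0,v) for v in r]
    P=[L(a) for a in withdepth(m,d,uv)]
    print(u0,[(v,*(1000*a[[0,2]]).round(0).astype(int)) for v,a in zip(r,P)])
    print([tuple(p[v,u0]) [0] for v in r])
E
```

```text
325 [(228, np.int64(-5), np.int64(59)), (229, np.int64(17), np.int64(41)), (230, np.int64(12), np.int64(41)), (231, np.int64(9), np.int64(41)), (232, np.int64(-82), np.int64(101)), (233, np.int64(-91), np.int64(105)), (234, np.int64(-95), np.int64(105)), (235, np.int64(-100), np.int64(106)), (236, np.int64(-100), np.int64(104)), (237, np.int64(-103), np.int64(103)), (238, np.int64(-105), np.int64(102)), (239, np.int64(-105), np.int64(99)), (240, np.int64(-109), np.int64(99)), (241, np.int64(-109), np.int64(96)), (242, np.int64(-109), np.int64(94)), (243, np.int64(-111), np.int64(93)), (244, np.int64(-112), np.int64(91)), (245, np.int64(-112), np.int64(88)), (246, np.int64(-111), np.int64(84)), (247, np.int64(-113), np.int64(83)), (248, np.int64(-109), np.int64(78)), (249, np.int64(-111), np.int64(76)), (250, np.int64(-101), np.int64(65)), (251, np.int64(-103), np.int64(64)), (252, np.int64(-108), np.int64(65)), (253, np.int64(-111), np.int64(65)), (254, np.int64(-829), np.int64(625)), (255, np.int64(-118), np.int64(65))]
[np.uint8(130), np.uint8(107), np.uint8(104), np.uint8(107), np
[... 2557 characters left out ...]
p.int64(-102), np.int64(63)), (249, np.int64(-107), np.int64(65)), (250, np.int64(-111), np.int64(65)), (251, np.int64(-120), np.int64(69)), (252, np.int64(-120), np.int64(66)), (253, np.int64(-127), np.int64(69)), (254, np.int64(-127), np.int64(66)), (255, np.int64(-132), np.int64(67))]
[np.uint8(165), np.uint8(139), np.uint8(124), np.uint8(126), np.uint8(133), np.uint8(138), np.uint8(143), np.uint8(145), np.uint8(147), np.uint8(149), np.uint8(150), np.uint8(150), np.uint8(148), np.uint8(145), np.uint8(144), np.uint8(141), np.uint8(138), np.uint8(129), np.uint8(110), np.uint8(86), np.uint8(79), np.uint8(90), np.uint8(95), np.uint8(96), np.uint8(97), np.uint8(97), np.uint8(95), np.uint8(94)]
```

```bash
cat >> h.py <<'E'
def look(tag,box=(190,290,280,400),f=6):
    p,d,m=cap("side","s%s.png"%tag)
    im=cv2.imread("pics/s%s.png"%tag);cv2.imwrite("pics/s%sc.png"%tag,cv2.resize(im[box[0]:box[1],box[2]:box[3]],None,fx=f,fy=f,interpolation=cv2.INTER_CUBIC))
    for u0 in (325,340,355):
        P=np.array([L(a) for a in withdepth(m,d,[(u0,v) for v in range(225,262)])]); k=(P[:,2]>.076)&(P[:,2]<.107)&(P[:,0]>-.16)&(P[:,0]<-.06)
        P=P[k]; A=np.linalg.lstsq(np.c_[2*P[:,0],np.ones(len(P))],P[:,0]**2+(P[:,2]-.086)**2,rcond=None)[0]
        from scipy.optimize import least_squares
        r=least_squares(lambda x:np.hypot(P[:,0]-x[0],P[:,2]-.086)-.02,[-.1],loss='soft_l1',f_scale=.001)
        print(u0,"y",np.median(P[:,1]).round(3),"front",np.sort(P[:,0])[2].round(4),"c",r.x.round(4))
E
python3 - <<'E'
from h import *
look("4b")
g=manip.line_to(W(-.071,.002,.062),max_speed=.012,guard=15)
s=telemetry.sense(); print(g,s["time"],L(s["eef_pos"]),s["contact_force"])
look("5")
E
```

```text
325 y 0.047 front -0.1124 c [-0.0923]
340 y 0.014 front -0.1139 c [-0.0937]
355 y -0.021 front -0.1125 c [-0.0926]
False 9.925 [-0.07084921  0.00197006  0.06198349] [ 0.13632602  0.50993711 -0.02184301]
325 y 0.05 front -0.1232 c [-0.1036]
340 y 0.016 front -0.1237 c [-0.1039]
355 y -0.018 front -0.1257 c [-0.1046]
```

View pics/s5c.png

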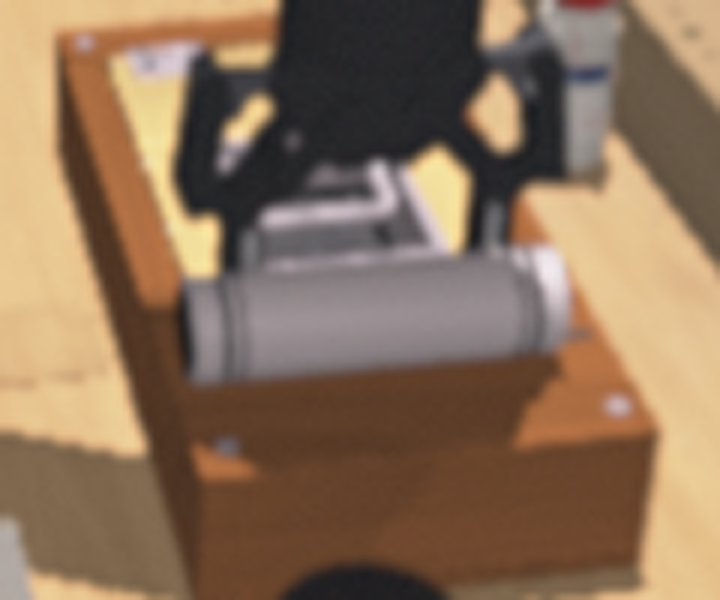

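```bash
python3 - <<'E'
from h import *
manip.line_to(W(-.03,.002,.064),max_speed=.08)
manip.line_to(W(.03,.0,.20),max_speed=.15)
manip.move_to(W(.07,.0,.20),ori_tilt(0,1))
s=telemetry.sense(); print(s["time"],L(s["eef_pos"]),s["q"])
look("6"); cap("top","t6.png"); cap("wrist","w6.png")
im=cv2.imread("pics/t6.png");cv2.imwrite("pics/t6c.png",cv2.resize(im[122:222,250:450],None,fx=4,fy=4,interpolation=cv2.INTER_CUBIC))
E
```

```text
13.025 [0.06943059 0.00025865 0.19945762] [-0.30250954  0.59949404  0.48038159  1.2165256  -0.26784079  1.38778854
  1.69274645]
325 y 0.05 front -0.124 c [-0.1034]
340 y 0.016 front -0.1229 c [-0.1037]
355 y -0.018 front -0.1245 c [-0.1047]
```

View pics/t6c.png

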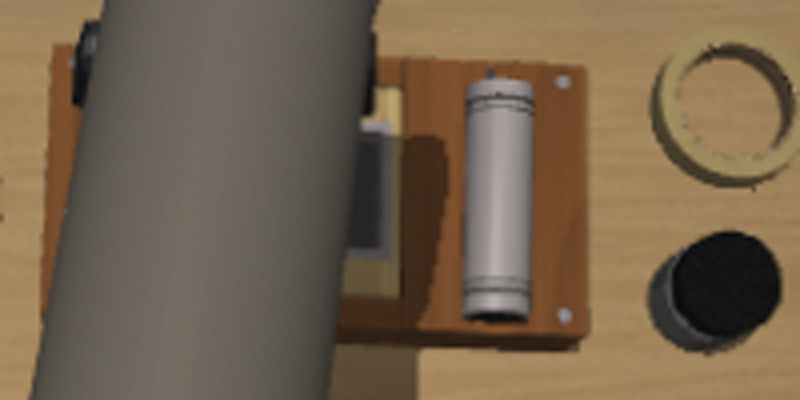

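View pics/w6.png

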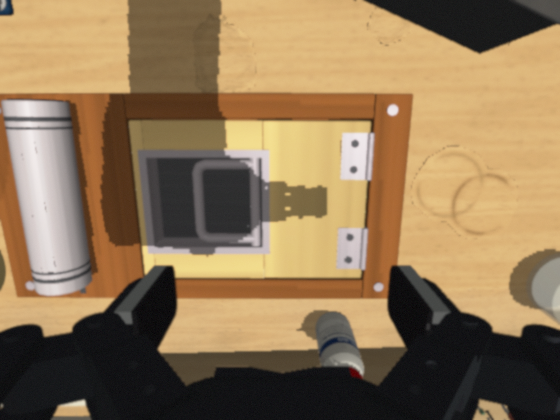

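```bash
python3 - <<'E'
from h import *
m=viewer.camera_model("top")
f=lambda q:(np.array(q,float)+.5)/4-.5+[250,122]
print("tube top",[L(a).round(4).tolist() for a in onplane(m,f([(501,85),(496,310),(468,85),(535,85)]),.086)])
w=viewer.camera_model("wrist")
T=np.linalg.inv(np.array(w["world_to_cam"]));print("cam",L(T[:3,3]).round(3))
for n,uv,z in (("bar",[(199,178),(199,225)],.06),("rod",[(259,200)],.06),("recess line edge",[(140,150),(147,250)],.066),("recess hinge edge",[(268,150),(268,250)],.066),("screws",[(393,110),(379,287)],.066),("hatch edge",[(128,120),(141,280)],.066)):
    print(n,[L(a).round(4).tolist() for a in onplane(w,uv,z)])
im=cv2.imread("pics/w6.png");cv2.imwrite("pics/w6c.png",cv2.resize(im[90:300,110:410],None,fx=2.6,fy=2.6,interpolation=cv2.INTER_CUBIC))
E
```

```text
tube top [[-0.1068, -0.0633, 0.086], [-0.1033, 0.0745, 0.086], [-0.0868, -0.0625, 0.086], [-0.1275, -0.0643, 0.086]]
cam [0.07  0.066 0.343]
bar [[0.0028, 0.0178, 0.06], [0.0003, -0.0219, 0.06]]
rod [[0.0509, -0.0005, 0.06]]
recess line edge [[-0.0403, 0.0409, 0.066], [-0.0432, -0.0419, 0.066]]
recess hinge edge [[0.059, 0.0407, 0.066], [0.0581, -0.0419, 0.066]]
screws [[0.1535, 0.0705, 0.066], [0.1533, -0.0761, 0.066]]
hatch edge [[-0.0471, 0.0635, 0.066], [-0.0512, -0.0694, 0.066]]
```

View pics/w6c.png

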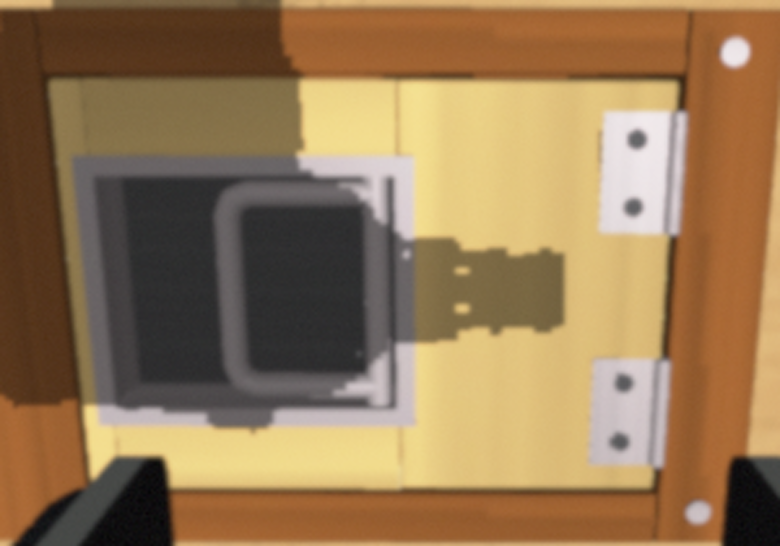

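The tube lies on the line: its axis is at about plinth x −105 mm in the top view, and −104 mm in the side view, where the line reads −103 mm. Next I grip the bar and flip the ring.

```bash
python3 - <<'E'
from h import *
manip.gripper_to(.028,strength=40)
manip.move_to(W(.0005,-.001,.13),ori_tilt(0,1))
g=manip.line_to(W(.0005,-.001,.0465),max_speed=.08,guard=6)
s=telemetry.sense(); print(g,s["time"],L(s["eef_pos"]),s["contact_force"],s["width"])
look("7",(170,290,270,400),5);cap("wrist","w7.png")
E
```

```text
False 15.425 [ 0.00031553 -0.00167128  0.04730107] [-1.00465333  0.81157096  0.40364723] 0.02804758489354878
325 y 0.05 front -0.1227 c [-0.1032]
340 y 0.016 front -0.1236 c [-0.1028]
355 y -0.018 front -0.1233 c [-0.1036]
```

View pics/s7c.png

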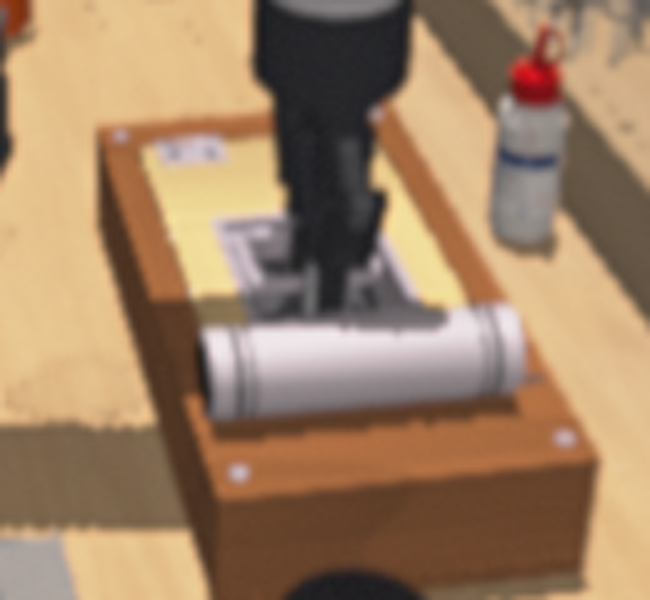

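View pics/w7.png

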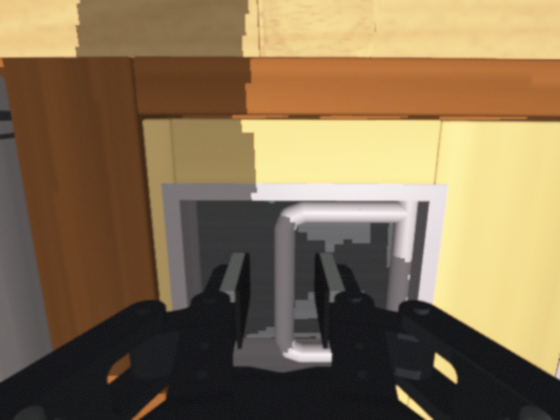

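The bar at about (285,280) sits between the two pads at (240,300) and (325,300), and both fingers are in the recess. I'll close the gripper and flip the ring.

```bash
python3 - <<'E'
from h import *
w=manip.gripper_to(0,strength=40)
s=telemetry.sense(); print(w,s["time"],L(s["eef_pos"]),s["contact_force"],s["width"])
off=.0135
for r in (.25,.5,.75,1.0,1.25,1.5):
    x,z=bar(0,r)
    try: g=manip.line_to(W(x,-.001,z)+off*tooldir(0),max_speed=.05,guard=15)
    except manip.MotionError as e: print(r,e);break
    s=telemetry.sense(); print(r,g,L(s["eef_pos"]).round(4),s["contact_force"].round(1),s["width"])
    if g: break
print(s["time"]); look("8",(170,290,270,400),5);cap("wrist","w8.png")
E
```

```text
False 15.8417 [ 0.00119463 -0.00134557  0.04706201] [0.16771058 0.68986204 2.24661108] 0.006328601381945554
0.25 False [ 0.0023 -0.0013  0.0581] [ 1.   3.4 -1.6] 0.005892868488798108
0.5 False [ 0.0055 -0.0012  0.0684] [ 2.7  3.8 -3.5] 0.006380561577551151
0.75 False [ 0.0105 -0.0012  0.0776] [ 3.6  1.9 -4.8] 0.005804132087324761
1.0 False [ 0.0178 -0.0013  0.0862] [ 2.6 -0.6 -0.2] 0.0061317384643555265
1.25 False [ 0.0265 -0.0014  0.092 ] [ 0.1 -5.4  4.6] 0.006262161587265842
1.5 False [ 0.0369 -0.0015  0.0957] [-1.8 -6.2  9.9] 0.006034759761945125
18.1333
325 y 0.05 front -0.122 c [-0.1028]
340 y 0.016 front -0.1241 c [-0.1036]
355 y -0.017 front -0.1247 c [-0.1044]
```

View pics/s8c.png

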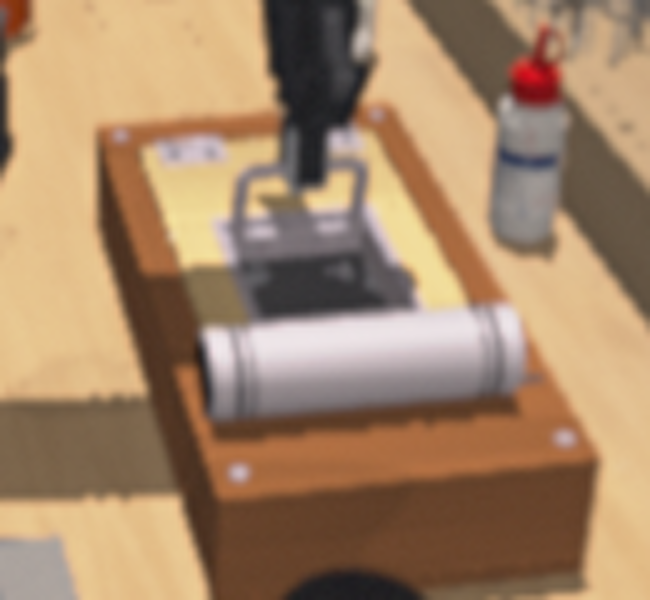

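View pics/w8.png

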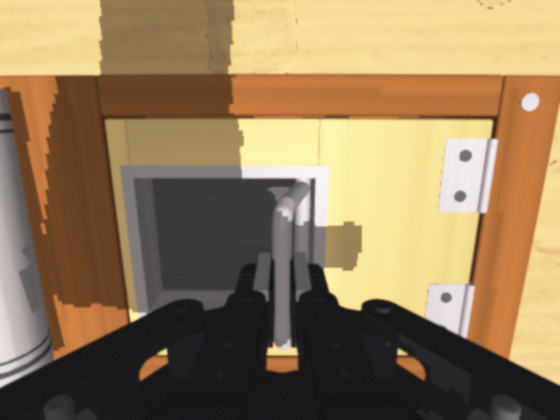

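The side view shows the ring upright at (300,205) and the hatch still shut. The radial force indicates the bar slipped about 3 mm toward the tips, so I'll regrip deeper and harder, then start the lift.

```bash
python3 - <<'E'
from h import *
manip.gripper_to(.02)
manip.line_to(W(.0395,-.001,.0885),max_speed=.05,guard=10)
manip.gripper_to(0,strength=100)
s=telemetry.sense(); print(s["time"],L(s["eef_pos"]).round(4),s["contact_force"].round(1),s["width"])
off=.0170
phi=lambda t: t if t<.4 else .4+.6*(t-.4)/1.5
for th in (.12,.25,.4,.55):
    x,z=bar(th,1.46)
    g=manip.line_to(W(x,-.001,z)+off*tooldir(phi(th)),max_speed=.05,orientation=ori_tilt(phi(th),1),guard=25)
    s=telemetry.sense(); print(th,g,L(s["eef_pos"]).round(4),L(W(x,-.001,z)+off*tooldir(phi(th))).round(4),s["contact_force"].round(1),round(s["width"],4))
    if g: break
print(s["time"]); look("9",(150,290,270,400),4)
E
```

```text
19.0667 [ 0.0395 -0.0007  0.0883] [ 0.2 -0.9 -0.8] 0.004383452969292242
0.12 False [ 0.0442 -0.0007  0.0989] [ 0.0433 -0.001   0.0999] [ 1.1  0.2 -5.2] 0.0041
0.25 False [ 0.0485 -0.0007  0.1111] [ 0.0485 -0.001   0.1115] [ 2.   0.5 -6.3] 0.0044
0.4 False [ 0.0557 -0.0008  0.1238] [ 0.0563 -0.001   0.124 ] [ 0.5  0.5 -6.1] 0.0043
0.55 False [ 0.0658 -0.0009  0.1357] [ 0.0671 -0.001   0.1343] [-0.2 -3.1 -1.4] 0.0045
20.75
325 y 0.05 front -0.1234 c [-0.1032]
340 y 0.016 front -0.1236 c [-0.1039]
355 y -0.018 front -0.1238 c [-0.1039]
```

View pics/s9c.png

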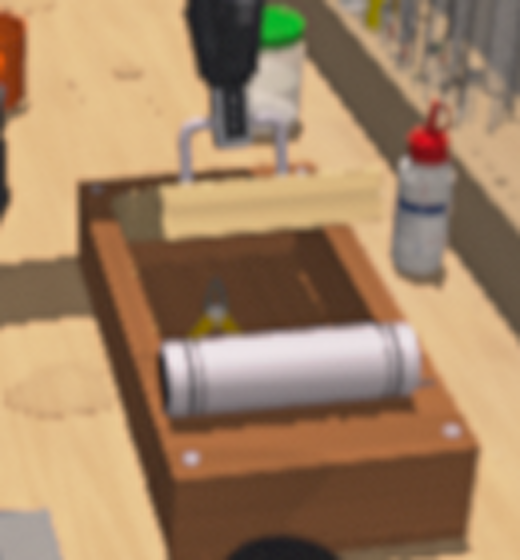

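The hatch is rising cleanly, with its edge at (270,200), and the tube hasn't moved. Continuing the swing.

```bash
python3 - <<'E'
from h import *
off=.0170
phi=lambda t: t if t<.4 else .4+.6*(t-.4)/1.5
for th in np.arange(.7,1.61,.15):
    x,z=bar(th,1.46); tgt=W(x,-.001,z)+off*tooldir(phi(th))
    g=manip.line_to(tgt,max_speed=.06,orientation=ori_tilt(phi(th),1),guard=20)
    s=telemetry.sense(); print(round(th,2),g,L(s["eef_pos"]).round(4),L(tgt).round(4),s["contact_force"].round(1),round(s["width"],4))
    if g: break
print(s["time"],s["q"].round(2)); look("10",(110,290,240,420),3.3)
E
```

```text
0.7 False [ 0.0773 -0.0009  0.1445] [ 0.0794 -0.001   0.1429] [-1.3 -5.1  0.1] 0.0043
0.85 False [ 0.089  -0.0009  0.1522] [ 0.0928 -0.001   0.1494] [-1.3 -5.9  2.3] 0.0044
1.0 False [ 0.1067 -0.0011  0.1544] [ 0.1069 -0.001   0.1538] [-1.7 -2.7 -1.6] 0.0043
1.15 False [ 0.1212 -0.0011  0.157 ] [ 0.1215 -0.001   0.156 ] [-1.9 -3.1  1.8] 0.0046
1.3 False [ 0.1345 -0.0012  0.1582] [ 0.1361 -0.001   0.1559] [-2.3 -3.6  4.7] 0.004
1.45 False [ 0.1517 -0.0011  0.1528] [ 0.1505 -0.001   0.1536] [-0.7 -2.5 -0.1] 0.0047
1.6 False [ 0.1653 -0.0012  0.149 ] [ 0.1644 -0.001   0.1491] [-1.3 -1.4  1.7] 0.004
23.5667 [-0.84  1.04  0.74  1.01  0.2   1.58  1.21]
325 y 0.05 front -0.1238 c [-0.1034]
340 y 0.016 front -0.1233 c [-0.1034]
355 y -0.017 front -0.1239 c [-0.1045]
```

View pics/s10c.png

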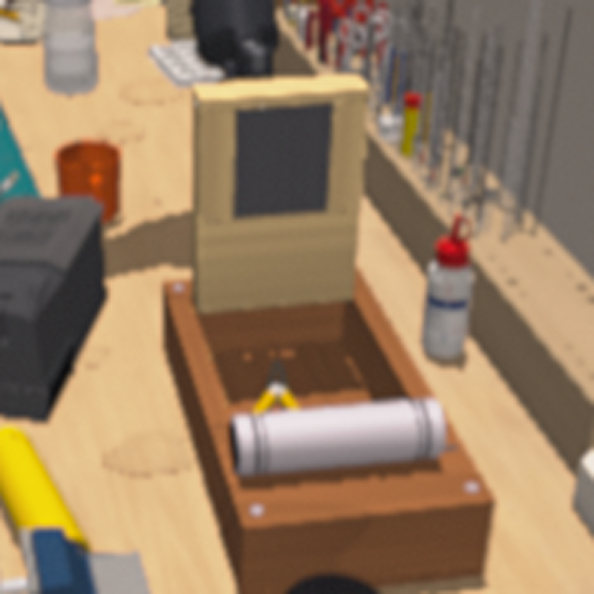

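```bash
python3 - <<'E'
from h import *
off=.0170
phi=lambda t: t if t<.4 else .4+.6*(t-.4)/1.5
for th in (1.72,1.82,1.88,1.92,1.96,2.0):
    x,z=bar(th,1.46); tgt=W(x,-.001,z)+off*tooldir(phi(th))
    g=manip.line_to(tgt,max_speed=.04,orientation=ori_tilt(phi(th),1),guard=14)
    s=telemetry.sense(); print(round(th,2),g,L(s["eef_pos"]).round(4),L(tgt).round(4),s["contact_force"].round(1),round(s["width"],4))
    if g: break
print(s["time"],s["q"].round(2)); look("11",(110,290,240,420),3.3);cap("top","t11.png"); cap("wrist","w11.png")
im=cv2.imread("pics/t11.png");cv2.imwrite("pics/t11c.png",cv2.resize(im[100:240,200:450],None,fx=3.2,fy=3.2,interpolation=cv2.INTER_CUBIC))
E
```

```text
1.72 False [ 0.1739 -0.0012  0.1457] [ 0.1748 -0.001   0.1439] [-2.1 -2.6  4.8] 0.0042
1.82 False [ 0.1823 -0.0013  0.1409] [ 0.1829 -0.001   0.1387] [-2.  -1.4  7.6] 0.0045
1.88 False [ 0.187  -0.0013  0.1381] [ 0.1875 -0.001   0.1352] [-2.  -0.7  8.8] 0.0042
1.92 False [ 0.1899 -0.0013  0.1362] [ 0.1905 -0.001   0.1327] [-2.6 -0.6 10.3] 0.0046
1.96 False [ 0.1924 -0.0014  0.1299] [ 0.1933 -0.001   0.1301] [-0.5 -4.8  2.3] 0.0038
2.0 False [ 0.1917 -0.0013  0.1286] [ 0.196  -0.001   0.1273] [ 0.4 -9.5  3.6] 0.0039
25.4917 [-0.87  1.19  0.76  0.87  0.24  1.69  1.17]
325 y 0.05 front -0.1233 c [-0.1037]
340 y 0.016 front -0.1236 c [-0.1038]
355 y -0.017 front -0.1232 c [-0.1036]
```

View pics/s11c.png

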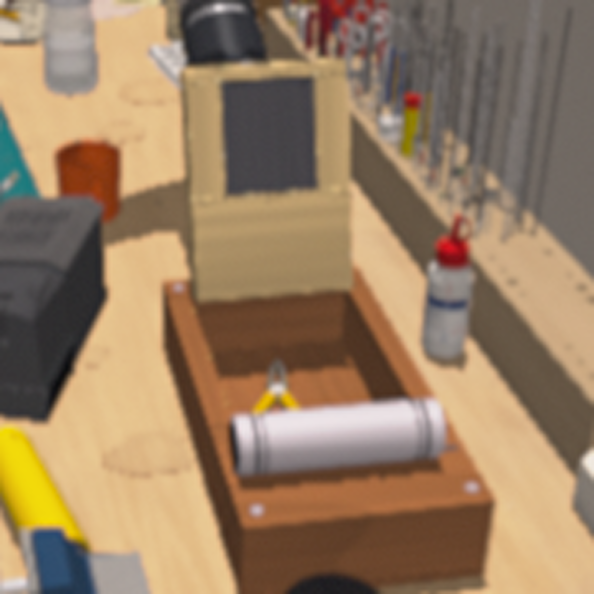

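View pics/w11.png

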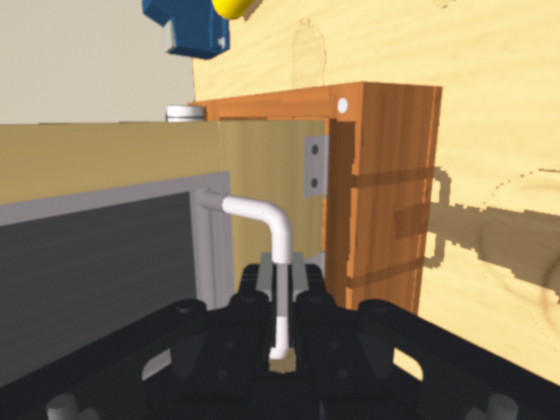

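View pics/t11c.png

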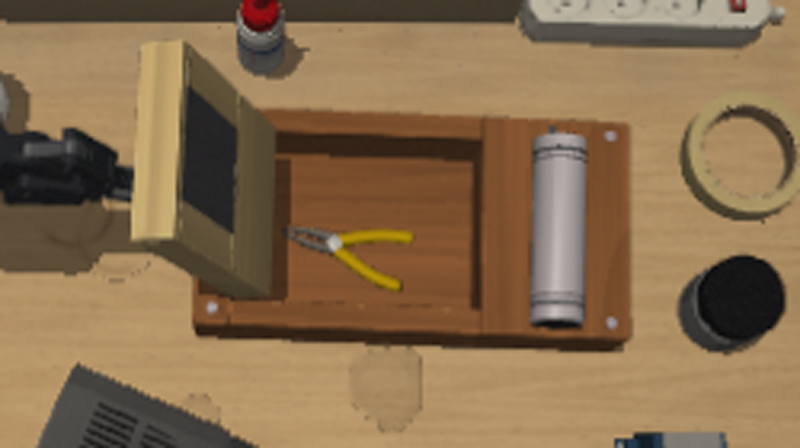

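```bash
cat >> h.py <<'E'
def hatchang(name="side"):
    p,d,m=cap(name)
    v,u=np.nonzero((d>.2)&(d<2.5)); o,r=ray(m,np.c_[u,v]); P=o+r*d[v,u][:,None]
    l=(P-[D[0],D[1],0])@np.c_[px,py,Z]
    k=(l[:,0]>.08)&(l[:,0]<.24)&(abs(l[:,1])<.055)&(l[:,2]>.09)&(l[:,2]<.16)&(abs(l[:,1])>.0)
    l=l[k]
    # robust line x = a + b z
    A=np.c_[np.ones(len(l)),l[:,2]-.066]; c=np.linalg.lstsq(A,l[:,0],rcond=None)[0]
    for _ in range(15):
        e=l[:,0]-A@c; kk=abs(e)<max(.004,1.5*np.median(abs(e))); c=np.linalg.lstsq(A[kk],l[kk,0],rcond=None)[0]
    print(name,"n",kk.sum(),"angle",np.pi/2+np.arctan(c[1]),"x at hinge height",c[0])
E
python3 - <<'E'
from h import *
hatchang("side"); hatchang("top")
ph=1.0+.04
s=telemetry.sense(); T=s["eef_pos"]
g=manip.line_to(T+.014*px-.006*Z,max_speed=.03,guard=12)
s=telemetry.sense(); print(g,L(s["eef_pos"]).round(4),L(T+.014*px-.006*Z).round(4),s["contact_force"].round(1),s["width"],s["time"])
hatchang("side"); hatchang("top")
E
```

```text
side n 1050 angle 1.9043589564742527 x at hinge height 0.10416416108080682
top n 517 angle 1.9001780885493447 x at hinge height 0.1041162940804998
True [ 0.1913 -0.0013  0.1285] [ 0.2057 -0.0014  0.1226] [ 0.4 -0.2  0.6] 0.004223067101169011 26.025
side n 1049 angle 1.9039140170138715 x at hinge height 0.10409796855810756
top n 524 angle 1.9012157715003648 x at hinge height 0.10401884673305792
```

The hatch reads 1.90 rad in both views, so it is at its stop. Releasing and withdrawing along the tool axis.

```bash
python3 - <<'E'
from h import *
manip.gripper_to(.022)
s=telemetry.sense(); print(s["contact_force"].round(1),s["width"])
z=Rn.from_rotvec(s["eef_rot"]).as_matrix()[:,2]
print(manip.line_to(s["eef_pos"]-.05*z,max_speed=.05,guard=8), telemetry.sense()["contact_force"].round(1))
manip.line_to(s["eef_pos"]-.09*z+.06*Z,max_speed=.12)
s=telemetry.sense(); print(s["time"],L(s["eef_pos"]),s["contact_force"].round(1))
manip.wait(.5)
hatchang("side"); hatchang("top"); look("12",(110,290,240,420),3.3);cap("top","t12.png"); cap("wrist","w12.png")
E
```

```text
[ 0.6 -0.7  0.1] 0.0215751981938614
False [1.3 0.5 0.6]Traceback (most recent call last):
  File "<stdin>", line 6, in <module>
cell.MotionError: the arm cannot follow that straight line within its joint ranges
```

```bash
python3 - <<'E'
from h import *
s=telemetry.sense(); z=Rn.from_rotvec(s["eef_rot"]).as_matrix()[:,2]
for d in (.06,.04,.02):
    try: manip.line_to(s["eef_pos"]-d*z,max_speed=.1); print("back",d); break
    except manip.MotionError as e: print(d,e)
manip.wait(.5)
s=telemetry.sense(); print(s["time"],L(s["eef_pos"]),s["contact_force"].round(1),s["q"].round(2))
hatchang("side"); hatchang("top"); look("12",(110,290,240,420),3.3);cap("top","t12.png"); cap("wrist","w12.png")
E
```

```text
0.06 the arm cannot follow that straight line within its joint ranges
back 0.04
28.6333 [ 0.26801455 -0.00132228  0.17333657] [-0.1 -0.2  0.9] [-0.83  1.28  0.77  0.51  0.23  1.98  1.21]
side n 1056 angle 1.898935131777147 x at hinge height 0.10447344723068923
top n 526 angle 1.9025317616547592 x at hinge height 0.10390707330400618
325 y 0.05 front -0.1232 c [-0.1025]
340 y 0.016 front -0.1244 c [-0.1044]
355 y -0.018 front -0.1246 c [-0.1044]
```

View pics/s12.png

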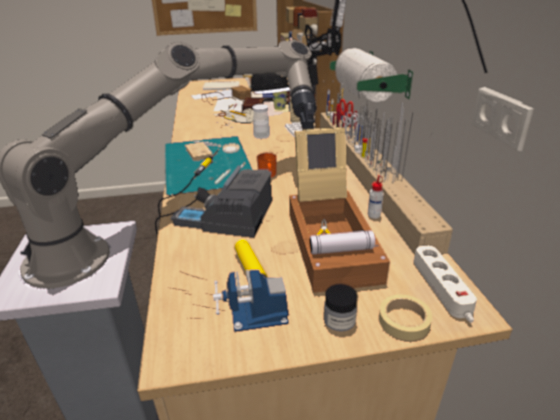

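View pics/t12.png

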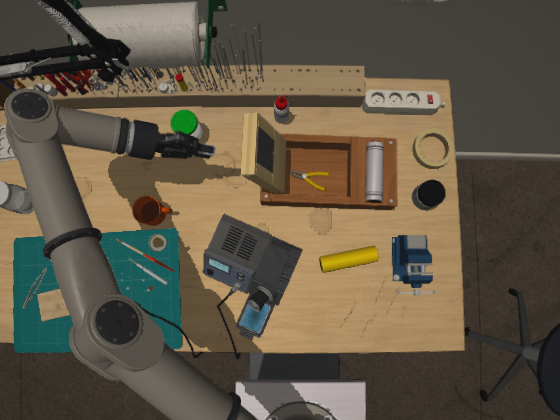

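View pics/w12.png

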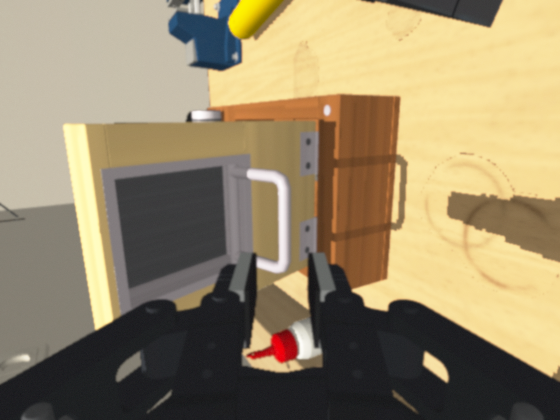

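The arm is clear, the hatch is at its stop, the tube is on the line, and the mug at (150,210) and jar at (429,194) haven't moved. Handing in.

```bash
python3 - <<'E'
from h import *
job.finish_job(); print("done")
E
```

```text
the job is handed in; nothing more can be done
done
```

The job is done and handed in at about 29 s of the 67 s allowed. I pushed the tube along the plinth in slow steps and it came to rest on the inlaid line. I then flipped the ring pull up with the hatch shut and swung the hatch by it to its stop, so the pliers are exposed. The gripper has let go and touches nothing.

**Last checks:**
- **Hatch:** it measured 1.90 rad in both the side and top views after I let go, which is its stop.
- **Tube:** in the side view its axis was at plinth x of about −104 mm, where the line itself reads about −103 mm. The top view right after the push gave about −105 mm. It lies along the line and did not move while the hatch was lifted.
- **Mug and jar:** both are at the same pixels as at the start.
- **Force:** the reading on the tool was about 1 N after I backed away.

**What went wrong or disagreed:**
- My first reading of the tube's outline in the side view put it 6–7 mm too far along. Depth and contact position agreed with each other instead, so I used those.
- The ring bar slipped about 3 mm in the pads during the flip. I regripped it deeper and harder before lifting.
- Two planned retreat moves were refused as out of the arm's range, so I backed off a shorter distance.

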